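# Move the router's backup battery from its charger to the router rail

### The arm

A 6-joint arm with a two-finger parallel gripper is mounted at the origin on the work surface. World frame = base frame: x ahead of the robot, y to its left, z up, the work surface at z = 0. Lengths are in m, angles in rad, forces in N, time in s.
With the tool pointing down it reaches from about 0.35 to 0.85 m from the base axis. Payload 8.1 kg.
Tool frame: the origin (TCP) lies at the very end of the fingers, on their centre line; the grasp point (between the pads) lies 19 mm behind it; z points along the fingers, y is the direction in which the jaws open and shut (so a half turn about z gives the same grasp; the last joint's range is limited). The gripper opens to 85 mm and grips with 20 to 120 N. Pads are 22 mm wide; open, the fingers measure 114 mm over their backs; the gripper's body (76 mm by 85 mm) begins 54 mm behind the grasp point. The pads swing forward as they close: fully open they stand 13 mm farther back than shut.
Start: joints at [1.239, 0.13, 1.488, -0, 1.523, -0.085], TCP at [0.147, 0.582, 0.204] pointing down, gripper open.
Joint ranges: [-2.96, 2.96], [-0.89, 2.26], [0.02, 2.5], [-1.34, 4.48], [0, 2.73], [-2.66, 2.66]. Speed limits (rad/s): [2.39, 2.39, 2.79, 3.14, 3.14, 3.14].

### API

Orientations are given as a 3x3 rotation matrix whose columns are the frame's x, y, z axes.
In Python, from workcell import bot gives the robot as it stands. The module is installed in compiled form; this text tells all that it offers.
- The arm moves only by the tool drive_tool, never from a script. Its argument "moves" is one flat list of numbers, 5 for each row, row after row: the shift along the tool's x, y, z in mm, then the turn about the tool's z in rad, then the opening in per cent of the stroke, from 0 (shut) to 100 (fully open). A call has 1 to 8 rows; each row shifts and turns the commanded pose from where the row before left it, along the tool's axes as they then stand; what a row does not reach is not made up. A row lasts 1/12 s, in which the tool goes at most 41.7 mm and 7.16 degrees, less where a joint would pass 70% of its speed; a pose out of reach is approached as far as the arm can. A call is refused whole if a number of a shift passes 41.7 or a number of a turn 0.125, either way. A call with a gripper value outside its range is refused whole. The fingers move at their own pace and stop on an object; "squeeze" is the grip in N (left out, the last holds). Time passes only in rows, so rows that do not move let the fingers close. It gives the time, the measured TCP pose, the force and the opening at its end, in the units of the state.
- bot.read_state(): the state, without advancing time (a new reading comes with each control period).
- bot.capture(name): name is "side" or "top"; returns a dict with "image" (420x560x3 uint8, blue, green, red), "range_z" (420x560 float32, m along the optical axis (not along the pixel's ray), 0 where there is no reading), "vertical_fov" (degrees; the focal length in pixels is half the picture's height over the tangent of half this angle, whatever the lens; pixels are square), "cx", "cy" (the principal point, pixels), "position" and "attitude" of the camera in the world. Camera axes: x right, y down, z forward; pixel columns grow to the right and rows downward; lengths in m; the calibration is good to about 2 mm. A picture is of the moment at which its call begins.
- bot.hand_in(): hands the job in, once; it reports no verdict.
The state is a dict: "time": time; "joint_positions": joint angles; "qvel": joint speeds; "joint_efforts": joint torques, N m; "position": TCP position; "eef_rot": TCP orientation; "ft_force": force on the tool from outside, world axes, zero at the start; "ft_torque": the same for the moment, N m; "grip_width": finger opening in m.
Only numpy, scipy, OpenCV 4.12 (cv2) and the standard library are available. Lean on these libraries where they do the work, as an engineer would, in place of code of your own. Each camera call takes 0.05 s, during which the arm holds its last target.

### The job

The router's backup battery is charged: press the charger's spring catch so that the battery pops loose, slide it off the charger, then slide it along the rail in front of the router until that rail's catch clicks up and holds it, wherever its stop is set, and let go of it. Push and press gently, never ram or wrench anything, and leave the other things on the desk where they are.

Things in the scene. Friction and masses are not known exactly. Their poses are not given: they have to be found in the camera images.
- battery_center (a point): Centre of the battery: a black block 90 long (its x) x 40 wide (its y) x 50 tall (its z), about 0.3 kg, upright, locked in the charger at first. Grip it across its 40 mm width, near its middle, with the fingertips at least 16 mm above its bottom so that they clear the rail's lips.
- battery_flange (a point): Middle of the battery's foot flange: at the bottom of its front (+x) half, 45 long (from the battery's middle to its front end), 60 wide in all (10 mm proud of either side), 8 thick. It runs under the rail's lips.
- charger: Grey charger with a battery rail, fixed. Origin on the desk below the locked battery's middle; x along the rail inwards (open end at -x, roughly towards the robot), y left, z up. Flat deck 20 mm above the desk, x = -100 to +107 mm, 90 wide. The locked battery is centred at x = 0 to 2.5 mm, 45 mm above the desk. Behind, from x = 107 to 192 mm, a block 100 wide, 42 tall.
- charger_mouth (a point): Middle of the charger rail's mouth, on the deck (x = -24 mm in the charger's frame). From here inwards: side walls 62.5 mm apart with inward lips (43 mm apart, underside 10 mm and top 14.5 mm above the deck). Outwards, low guides (10 mm tall) flare for 40 mm. The battery can be lifted off once its centre is more than 50 mm outside (-x of) the mouth.
- charger_pad (a point): Middle of the top of the charger catch's thumb pad, a grey ribbed block 30 (x) x 24 (y) mm left of the rail, its top 40 mm above the desk. Press straight down with 3 to 10 N: it sinks 8 mm to a hard stop; at about 6 mm the battery is freed and a plunger pushes it 12 to 20 mm outwards (-x) within half a second. Never press above 35 N.
- charger_catch (a joint): How far the charger's catch is pressed down, m: 0 up, 0.008 fully down.
- router_dock: Grey battery rail, the same as the charger's, with a white router behind it (x = 117 to 237 mm, 180 wide, 32 tall; two aerials 175 mm tall at its far corners), fixed. Same frame: origin on the desk, x along the rail inwards, y left, z up. Deck 20 mm above the desk, x = -100 to +107 mm. The battery goes in flange end (its +x) first, sliding on the deck to +x.
- router_mouth (a point): Middle of the router rail's mouth on the deck (x = -24 mm in the router_dock frame); walls, lips and guides as on the charger. The battery's flange goes under the lips with 2 mm play above and 1.2 mm at either side; the push takes 5 to 20 N, with a spring plunger (3 to 6 N) over the last 20 mm. Over 40 N in the rail counts as ramming.
- router_deck (a point): Point on the deck top in front of the router rail (x = -85 mm in the router_dock frame): set the battery down with its centre above this point, ease the load off (lift about 1 mm), then slide it in. Low guides on either side, 62 mm apart at the mouth, 78 mm apart 40 mm outside it.
- router_catch (a joint): Router rail's catch, m: 0 up; the passing flange holds it 0.004 to 0.006 down; it springs back to 0 behind the flange when the battery is locked. The stop and catch are clamped at an unmeasured setting: the click comes with the battery's centre somewhere from x = 0 to +36 mm in the router_dock frame, and a hard stop 2.5 mm later. Its thumb pad is left of the rail.
- phone: Bystander: black phone, flat on the desk, 150 x 72 x 9 mm; origin under its middle.
- mouse: Bystander: grey computer mouse, 100 x 58 x 34 mm; origin under its middle.
- tape: Bystander: roll of clear tape, 60 mm across, 19 tall; origin under its middle.
- usb_stick: Bystander: small black memory stick, 55 x 18 x 9 mm; origin under its middle.
- mug: Bystander: white mug, 80 mm across, 92 tall; origin under its middle.
- screwdriver: Bystander: screwdriver lying on the desk.
- drive: Bystander: flat metal disk drive, 110 x 75 x 14 mm; origin under its middle.

How it is judged:
On the way, in this order (a step that is already met when the one before it is completed fails the run):
1. the charger's catch has been pressed and the battery has sprung loose (x of battery_center in the frame of charger below -0.006 m), for 0.1 s.
2. the battery is off the charger (distance between battery_center and charger above 0.12 m), for 0.1 s.
At the end, for the whole second after the job is handed in: Battery locked in the router rail: centre -5 to +44 mm from the rail's origin along the rail, within 5 mm sideways and of its seated height (45 mm above the desk), upright and in line within 0.1 rad, at rest; the router rail's catch is up again (under 2 mm down) (value of joint router_catch below 0.002 m and x of battery_center in the frame of router_dock between -0.005 and 0.044 m and y of battery_center in the frame of router_dock between -0.005 and 0.005 m and z of battery_center in the frame of router_dock between 0.04 and 0.05 m and angle between battery_center's own z axis and vertical below 0.1 rad and angle between the x axis of battery_center and the x axis of router_dock, either way round below 0.1 rad and linear speed of battery below 0.02 m/s); the robot touches nothing.
It fails at once if the battery is rammed or wrenched in the router's rail (over 40 N with its flange within 6 mm of the mouth or further in) (contact force between battery and router_dock above 40 N and x of battery_center in the frame of router_dock above -0.075 m and z of battery_center in the frame of router_dock below 0.06 m and horizontal distance between battery_center and router_dock below 0.12 m).
It fails at once if the battery is wrenched in the charger (over 40 N) (contact force between battery and charger above 40 N).
It fails at once if the robot presses the charger or its catch with over 35 N (contact force between the fingers and charger above 35 N).
It fails at once if a bystander is moved by more than 20 mm (distance of any of phone, mouse, tape, usb_stick, mug, screwdriver, drive from where it was at the start of the episode above 0.02 m).
It also fails if it takes over 64 s, if anything falls off the work surface, if the arm or the gripper's body presses on something with over 40 N, if the wrist force passes 120 N, or if a joint passes its speed limit or range.

## Working session

There is one attempt and no reset: what is moved stays moved. The work goes in short steps, Python scripts to look and compute and a tool call to move; the robot and the scene stay as the last step left them, time stands still between calls to the robot, and variables do not carry over. Pictures are saved under pics/ and viewed, and the job is handed in when it is done.

Besides the shell and the picture viewer there is one more tool, called after "Emit:" as a command line: name --argument value ..., lists and objects as JSON in quotes. drive_tool: Moves the arm, as the interface text tells. Its arguments: {"type":"object","properties":{"moves":{"type":"array"},"squeeze":{"type":"number"}},"required":["moves"]}

```bash
mkdir -p pics
cat > h.py <<'E'
import numpy as np, cv2, pickle
from workcell import bot
def cap(n,tag):
    c=bot.capture(n); cv2.imwrite(f'pics/{tag}.png',c['image']); pickle.dump(c,open(f'{tag}.pkl','wb')); return c
def load(tag): return pickle.load(open(f'{tag}.pkl','rb'))
def f(c): return c['image'].shape[0]/2/np.tan(np.radians(c['vertical_fov'])/2)
def ray(c,u,v):
    d=np.array([(u-c['cx'])/f(c),(v-c['cy'])/f(c),1.]); return np.array(c['attitude'])@d
def onz(c,u,v,z):
    d=ray(c,u,v); p=np.array(c['position']); return p+d*(z-p[2])/d[2]
def pt(c,u,v):
    z=c['range_z'][int(v),int(u)]; return np.array(c['position'])+ray(c,u,v)*z
def cloud(c):
    H,W=c['range_z'].shape; v,u=np.mgrid[:H,:W]
    d=np.stack([(u-c['cx'])/f(c),(v-c['cy'])/f(c),np.ones((H,W))],-1)
    return np.array(c['position'])+(d*c['range_z'][...,None])@np.array(c['attitude']).T
def proj(c,p):
    q=np.array(c['attitude']).T@(np.array(p)-np.array(c['position'])); return q[0]/q[2]*f(c)+c['cx'],q[1]/q[2]*f(c)+c['cy']
E
python3 - <<'E'
from h import *
for n in('side','top'):
    c=cap(n,n+'0'); print(n,c['position'],np.round(c['attitude'],3).tolist(),c['vertical_fov'],c['cx'],c['cy'])
s=bot.read_state();print(s)
E
```

```text
side [ 0.06999128 -0.60310522  0.73516048] [[0.806, -0.408, 0.429], [-0.592, -0.537, 0.601], [-0.015, -0.738, -0.675]] 57.74247400293884 276.68362407105013 206.80241193006208
top [ 0.27486623 -0.01086087  1.47191627] [[-0.016, -0.985, 0.169], [-1.0, 0.014, -0.012], [0.01, -0.169, -0.986]] 48.03596985749361 277.0524430511734 208.04682813824283
{'time': 0.1, 'joint_positions': array([ 1.23860864e+00,  1.31121884e-01,  1.48915857e+00,  5.16229899e-06,
        1.52301231e+00, -8.53864928e-02]), 'qvel': array([-4.52969381e-04, -2.04072843e-03, -2.37975314e-03, -2.87600327e-04,
       -7.89307626e-04,  4.09159119e-05]), 'joint_efforts': array([ 1.82257805e-03, -5.70946276e+01, -5.01942372e+01, -8.28036264e-05,
        7.99586065e-03,  8.50762490e-05]), 'position': array([0.14637317, 0.5813132 , 0.20303421]), 'eef_rot': array([[-9.69698758e-01,  2.44303101e-01, -5.59299504e-04],
       [ 2.44303695e-01,  9.69697441e-01, -1.60548225e-03],
       [ 1.50127006e-04, -1.69347308e-03, -9.99998555e-01]]), 'ft_force': array([-0.15460249, -0.78803465,  1.10944755]), 'ft_torque': array([ 0.00812137, -0.00487689,  0.00313468]), 'grip_width': 0.08521372022971477}
```

View pics/side0.png

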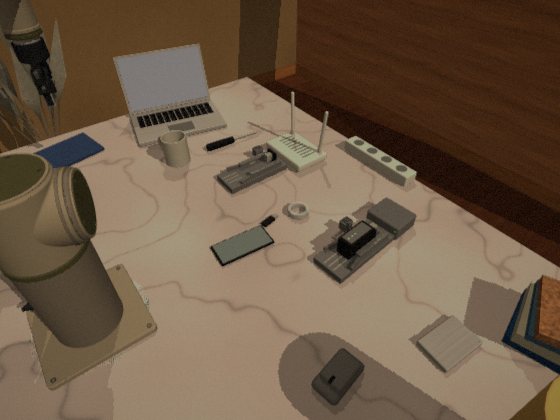

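View pics/top0.png

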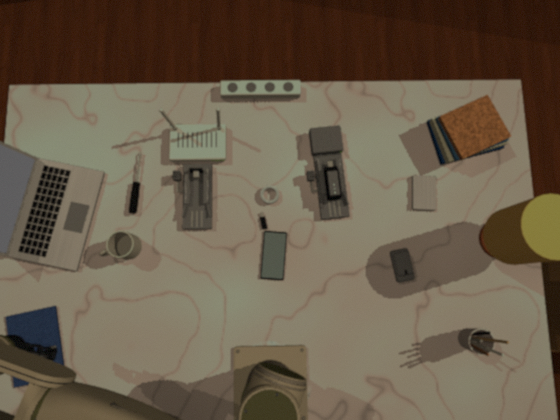

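The side view shows the charger with the black battery at about (355,238) and the router rail at (255,168). In the top view they are at (332,185) and (197,195). I'll enlarge both next.

Run:
```python
from h import *
t=load('top0');s=load('side0')
a=cv2.resize(t['image'][105:245,290:370],None,fx=4.2,fy=4.2,interpolation=cv2.INTER_CUBIC)
b=cv2.resize(t['image'][105:245,155:235],None,fx=4.2,fy=4.2,interpolation=cv2.INTER_CUBIC)
cv2.imwrite('pics/tc.png',cv2.convertScaleAbs(np.hstack([a,b]),alpha=1.8))
a=cv2.resize(s['image'][185:290,300:430],None,fx=3,fy=3,interpolation=cv2.INTER_CUBIC)
b=cv2.resize(s['image'][95:200,205:335],None,fx=3,fy=3,interpolation=cv2.INTER_CUBIC)
cv2.imwrite('pics/sc.png',cv2.convertScaleAbs(np.hstack([a,b]),alpha=1.8))
```

```text
(no output)
```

View pics/tc.png

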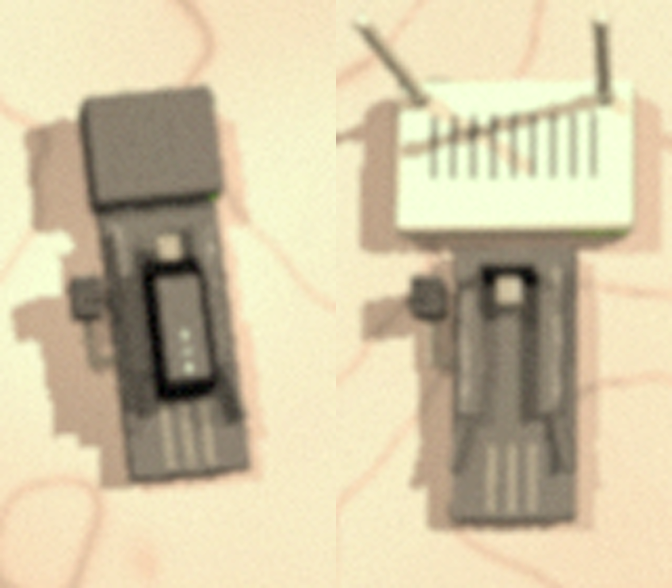

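View pics/sc.png

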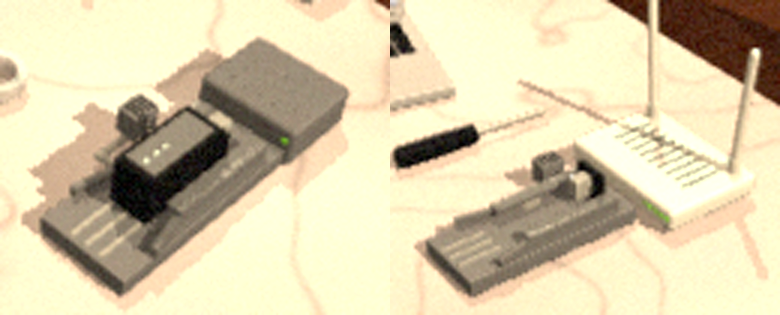

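```bash
cat > m.py <<'E'
from h import *
def rect(P,lab=''):
    r=cv2.minAreaRect((P[:,:2]*1000).astype(np.float32)); return r
def hulls(c,lo,hi,roi,mn=25):
    C=cloud(c); z=C[...,2]; m=((z>lo)&(z<hi)&(c['range_z']>0)).astype(np.uint8)
    x0,x1,y0,y1=roi; m&=((C[...,0]>x0)&(C[...,0]<x1)&(C[...,1]>y0)&(C[...,1]<y1)).astype(np.uint8)
    n,l,st,ce=cv2.connectedComponentsWithStats(m)
    for i in range(1,n):
        if st[i,4]>=mn:
            P=C[l==i]; r=rect(P); print(i,st[i].tolist(),'n',len(P),'mean',np.round(P.mean(0)*1000,1),'rect',np.round(r[0],1),np.round(r[1],1),round(r[2],1))
E
python3 - <<'E'
from m import *
for n in('top0','side0'):
    c=load(n); print(n)
    for u,v in [proj(c,(0.45,0.25,0)),proj(c,(0.45,-0.2,0))]: print(u,v,pt(c,u,v))
    if n=='top0': print('bat',pt(c,334,185),'blk',pt(c,325,140),'rtr',pt(c,197,145),'deck',pt(c,197,222),'pad',pt(c,311,176),pt(c,177,176))
    for nm,lo,hi in(('bat',.062,.08),('blk',.037,.047),('deck',.014,.024)):
        print(nm);hulls(c,lo,hi,(0.3,.95,-.45,0))
    print('ROUTER')
    for nm,lo,hi in(('top',.026,.037),('deck',.014,.024)):
        print(nm);hulls(c,lo,hi,(0.3,.95,.1,.5))
E
```

```text
top0
188.44460990023134 233.5867602520322 [ 0.45026693  0.2503976  -0.00224345]
331.79376323433496 231.49830182481546 [ 0.44926217 -0.19920317  0.00620108]
bat [ 0.58429541 -0.20292829  0.06900506] blk [ 0.73732268 -0.18388899  0.03817826] rtr [0.72561234 0.22055838 0.03955652] deck [0.48302887 0.22009178 0.02266571] pad [ 0.6207172  -0.13617334  0.03872673] [0.62594086 0.28127017 0.04036842]
bat
2 [326, 167, 16, 32, 397] n 397 mean [ 589.2 -201.2   71.5] rect [ 593.1 -201.5] [96.8 41.1] 5.4
blk
1 [267, 81, 34, 15, 239] n 239 mean [914.6 -56.3  39.7] rect [913.6 -55.7] [106.8  49.1] 89.3
6 [310, 126, 34, 29, 711] n 711 mean [ 737.8 -188.    42.5] rect [ 738.2 -188.2] [86.8 99.8] 4.6
24 [307, 171, 9, 10, 57] n 57 mean [ 621.9 -135.5   41.5] rect [ 622.1 -135.6] [27.4 23.8] 6.9
35 [321, 183, 7, 12, 31] n 31 mean [ 579.2 -174.9   39.2] rect [ 580.5 -174.6] [33.5 16.8] 7.9
45 [397, 252, 12, 11, 31] n 31 mean [ 367.9 -404.5   38.9] rect [ 367.9 -403.5] [13.1 44.5] 36.4
50 [401, 261, 11, 11, 32] n 32 mean [ 337.7 -415.2   38.9] rect [ 339.4 -414.3] [22.5 33.3] 29.7
deck
1 [267, 96, 19, 3, 
[... 2994 characters left out ...]
 34.4] rect [916.8 126.2] [49.5 51. ] 2.2
10 [226, 149, 41, 20, 182] n 182 mean [582.3 258.3  32.8] rect [573.6 259.4] [143.6  52.8] 13.7
11 [164, 151, 25, 10, 70] n 70 mean [404.  406.4  31.6] rect [404.1 412.7] [35.3 77.1] 71.4
12 [241, 158, 40, 25, 231] n 231 mean [589.9 193.7  32.6] rect [577.1 205.8] [154.5  47.1] 3.0
deck
3 [206, 137, 29, 12, 97] n 97 mean [563.2 412.8  19.1] rect [566.  412.8] [ 20.2 102.7] 81.3
7 [217, 143, 110, 48, 985] n 985 mean [567.  211.8  20. ] rect [632.  221.8] [178.6 340.1] 89.8
8 [345, 143, 11, 8, 30] n 30 mean [895.3 126.8  19.4] rect [895.5 125.1] [47.   8.2] 87.5
10 [165, 153, 25, 11, 65] n 65 mean [404.  406.6  18.8] rect [406.8 412.1] [38.2 78.6] 75.5
```

```bash
python3 - <<'E'
from m import *
def fit(n,lo,hi,x0,x1,y0,y1,step=8):
    c=load(n);C=cloud(c).reshape(-1,3)*1000;C=C[(C[:,2]>lo)&(C[:,2]<hi)&(C[:,0]>x0)&(C[:,0]<x1)&(C[:,1]>y0)&(C[:,1]<y1)]
    out=[]
    for x in np.arange(x0,x1,step):
        q=C[(C[:,0]>=x)&(C[:,0]<x+step)][:,1]
        if len(q)>4: out.append((x+step/2,q.min(),q.max(),(q.min()+q.max())/2))
    o=np.array(out);p=np.polyfit(o[:,0],o[:,3],1);
    print(n,'width',np.median(o[:,2]-o[:,1]),'yaw deg',np.degrees(np.arctan(p[0])),'mid at 460,560,740',np.round(np.polyval(p,[478,562,739]),1), 'xmin',C[:,0].min())
for n in('top0','side0'):
    fit(n,26,37,690,795,100,340)   # router body
    fit(n,14,36,465,530,160,290)    # deck front
    c=load(n);C=cloud(c).reshape(-1,3)*1000
    # lips
    m=(C[:,2]>29)&(C[:,2]<37)&(C[:,0]>550)&(C[:,0]<630)
    for s,(a,b) in {'L':(225,262),'R':(178,215)}.items():
        q=C[m&(C[:,1]>a)&(C[:,1]<b)]
        p=np.polyfit(q[:,0],q[:,1],1);print(s,len(q),'mean y',q[:,1].mean(),np.percentile(q[:,1],[3,97]),np.degrees(p[0]),)
    q=C[(C[:,2]>14)&(C[:,2]<24)&(abs(C[:,1]-221)<35)];print('front x',np.percentile(q[q[:,0]<500][:,0],[.5,2]))
s=bot.read_state()
E
cat > d.py <<'E'
import sys
from h import *
s=bot.read_state();R=s['eef_rot'];p=s['position']
print('t',round(s['time'],2),'pos',np.round(p*1000,1),'yaw',round(np.arctan2(-R[0,1],R[1,1]),4),'w',round(s['grip_width']*1000,1),'F',np.round(s['ft_force'],1),'q6',round(s['joint_positions'][5],2),'tilt',np.round(R[:2,2],4))
if len(sys.argv)>1:
    g=np.array([float(a) for a in sys.argv[1:4]])
    d=R.T@(g-p*1000);n=np.linalg.norm(d)/40;print('tool shift',np.round(d,1),'rows@40',round(n,1))
    if len(sys.argv)>4: print('turn',-(float(sys.argv[4])-np.arctan2(-R[0,1],R[1,1])))
E
```

```text
top0 width 175.02768750757227 yaw deg -2.1557829100087167 mid at 460,560,740 [230.1 227.  220.3] xmin 690.1977493660254
top0 width 86.83293539639871 yaw deg -2.0801025177750905 mid at 460,560,740 [220.5 217.4 211. ] xmin 465.3047176660923
L 86 mean y 250.07613301548312 [242.1354963  257.34034267] -0.049486278627470195
R 87 mean y 192.02274300052142 [185.15208141 203.86092728] 2.6318469264719138
front x [462.40849125 464.15676123]
side0 width 176.0015348208083 yaw deg -1.4700888703589756 mid at 460,560,740 [228.5 226.3 221.8] xmin 690.1755293994175
side0 width 89.00680612373765 yaw deg -9.596048834544355 mid at 460,560,740 [223.9 209.7 179.8] xmin 465.1453814081895
L 94 mean y 250.82953021704733 [241.39132346 261.04164093] -1.6422475694543364
R 112 mean y 192.90692864871343 [185.1075323  202.39193969] 0.7918605328253626
front x [463.84977924 464.19540408]
```

Emit:
drive_tool --moves '[0,0,0,-0.113,0,0,0,0,-0.113,0,0,0,0,-0.112,0,0,0,0,0,0]' --squeeze 40

```text
time: 0.43
position: [0.1464, 0.5815, 0.2034]
eef_rot: [[-0.995, -0.096, -0.0], [-0.096, 0.995, -0.001], [0.0, -0.001, -1.0]]
ft_force: [0.6, -0.2, 0.8]
grip_width: 0.0389
```

```bash
python3 d.py 623.5 -134.5 110 0.091
```

```text
t 0.43 pos [146.4 581.5 203.4] yaw 0.0965 w 38.9 F [ 0.6 -0.2  0.8] q6 -0.43 tilt [-0.0004 -0.001 ]
tool shift [-405.9 -758.6   93.9] rows@40 21.6
turn 0.005537034555554571
```

Emit:
drive_tool --moves '[-16.9,-31.6,0,0,0,-16.9,-31.6,0,0,0,-16.9,-31.6,0,0,0,-16.9,-31.6,0,0,0,-16.9,-31.6,0,0,0,-16.9,-31.6,0,0,0,-16.9,-31.6,0,0,0,-16.9,-31.6,0,0,0]'

```text
time: 1.1
position: [0.3047, 0.3408, 0.2038]
eef_rot: [[-0.996, -0.087, 0.0], [-0.087, 0.996, -0.0], [-0.0, -0.0, -1.0]]
ft_force: [1.2, 0.2, -0.3]
grip_width: 0.0
```

Emit:
drive_tool --moves '[-16.9,-31.6,0,0,0,-16.9,-31.6,0,0,0,-16.9,-31.6,0,0,0,-16.9,-31.6,0,0,0,-16.9,-31.6,0,0,0,-16.9,-31.6,0,0,0,-16.9,-31.6,0,0,0,-16.9,-31.6,0,0,0]'

```text
time: 1.77
position: [0.4624, 0.1012, 0.2039]
eef_rot: [[-0.996, -0.087, 0.0], [-0.087, 0.996, 0.0], [-0.0, 0.0, -1.0]]
ft_force: [-0.1, 1.0, 0.1]
grip_width: -0.0
```

Emit:
drive_tool --moves '[-16.9,-31.6,5,0,0,-16.9,-31.6,10,0,0,-16.9,-31.6,12,0,0,-16.9,-31.6,15,0,0,-16.9,-31.6,15,0,0,-16.9,-31.6,15,0,0,-16.9,-31.6,15,0,0,-16.9,-31.6,7,0.006,0]'

```text
time: 2.43
position: [0.6188, -0.1378, 0.1069]
eef_rot: [[-0.997, -0.081, -0.003], [-0.081, 0.997, 0.001], [0.003, 0.001, -1.0]]
ft_force: [0.3, 1.2, -0.1]
grip_width: 0.0003
```

Emit:
drive_tool --moves '[0,0,10,0,0,0,0,10,0,0,0,0,0,0,0]'

```text
time: 2.68
position: [0.6174, -0.1357, 0.0865]
eef_rot: [[-0.997, -0.082, -0.005], [-0.082, 0.997, 0.002], [0.005, 0.002, -1.0]]
ft_force: [-0.4, 1.3, -0.4]
grip_width: -0.0002
```

```bash
python3 d.py 623.5 -134.5 48 0.091
python3 - <<'E'
from h import *
for n,r in(('side',(185,290,300,430)),('top',(105,245,290,370))):
    c=cap(n,n+'1');a=c['image'][r[0]:r[1],r[2]:r[3]];cv2.imwrite(f'pics/{n}1c.png',cv2.convertScaleAbs(cv2.resize(a,None,fx=4,fy=4,interpolation=cv2.INTER_CUBIC),alpha=1.8))
E
```

```text
t 2.68 pos [ 617.4 -135.7   86.5] yaw 0.0823 w -0.2 F [-0.4  1.3 -0.4] q6 -1.95 tilt [-0.005   0.0019]
tool shift [-6.4  0.6 38.5] rows@40 1.0
turn -0.008684616235424159
```

View pics/side1c.png

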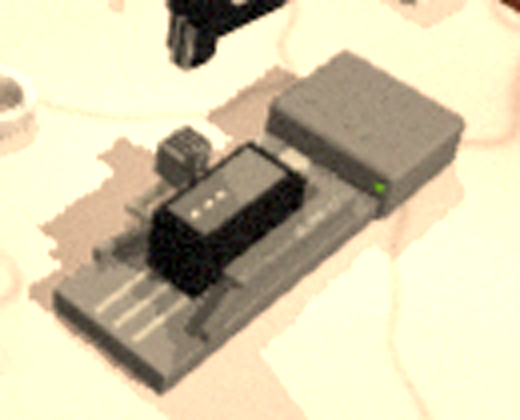

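The side view shows the closed fingertips at about (346,200), straight above the thumb pad at (346,222). I'll go down gently.

Emit:
drive_tool --moves '[-3,0.5,10,-0.004,0,-3,0,10,-0.004,0,0,0,10,0,0,0,0,6,0,0,0,0,3,0,0,0,0,0,0,0]'

```text
time: 3.28
position: [0.6244, -0.135, 0.0494]
eef_rot: [[-0.996, -0.093, -0.002], [-0.093, 0.996, 0.001], [0.002, 0.001, -1.0]]
ft_force: [0.9, 0.3, -0.3]
grip_width: -0.0
```

Emit:
drive_tool --moves '[0,0,2,0,0,0,0,2,0,0,0,0,2,0,0,0,0,0,0,0]'

```text
time: 3.62
position: [0.6254, -0.1355, 0.0448]
eef_rot: [[-0.996, -0.093, -0.0], [-0.093, 0.996, -0.0], [0.0, -0.0, -1.0]]
ft_force: [-0.3, 0.5, 0.0]
grip_width: 0.0001
```

Emit:
drive_tool --moves '[0,0,1,0,0,0,0,1,0,0,0,0,1,0,0,0,0,0,0,0]'

```text
time: 3.95
position: [0.6254, -0.1354, 0.0418]
eef_rot: [[-0.996, -0.093, -0.0], [-0.093, 0.996, 0.0], [0.0, 0.0, -1.0]]
ft_force: [-0.0, 0.4, -0.0]
grip_width: -0.0
```

Emit:
drive_tool --moves '[0,0,1,0,0,0,0,1,0,0,0,0,1,0,0,0,0,1,0,0,0,0,0,0,0]'

```text
time: 4.37
position: [0.6253, -0.1354, 0.0376]
eef_rot: [[-0.996, -0.093, -0.0], [-0.093, 0.996, 0.0], [0.0, 0.0, -1.0]]
ft_force: [0.1, -0.8, 0.0]
grip_width: 0.0001
```

Emit:
drive_tool --moves '[0,0,1,0,0,0,0,1,0,0,0,0,1,0,0,0,0,0,0,0]'

```text
time: 4.7
position: [0.6253, -0.1354, 0.0347]
eef_rot: [[-0.996, -0.093, -0.0], [-0.093, 0.996, 0.0], [0.0, 0.0, -1.0]]
ft_force: [-0.3, 0.8, -0.4]
grip_width: 0.0002
```

```bash
python3 d.py
python3 - <<'E'
from h import *
L=[]
for n,r in(('side',(185,290,300,430)),('top',(150,235,290,370))):
    c=cap(n,n+'2');a=c['image'][r[0]:r[1],r[2]:r[3]];cv2.imwrite(f'pics/{n}2c.png',cv2.convertScaleAbs(cv2.resize(a,None,fx=5,fy=5,interpolation=cv2.INTER_CUBIC),alpha=2))
    print(proj(c,(.6253,-.1354,.0347)),proj(c,(.6235,-.1345,.04)))
E
```

```text
t 4.7 pos [ 625.3 -135.4   34.7] yaw 0.0932 w 0.2 F [-0.3  0.8 -0.4] q6 -1.96 tilt [-0.0004  0.0001]
(np.float64(346.0888738736735), np.float64(221.75681062571923)) (np.float64(345.5617283554271), np.float64(220.40349940407825))
(np.float64(310.6091056082358), np.float64(174.88260529494798)) (np.float64(310.47263567998925), np.float64(175.04274663771412))
```

View pics/side2c.png

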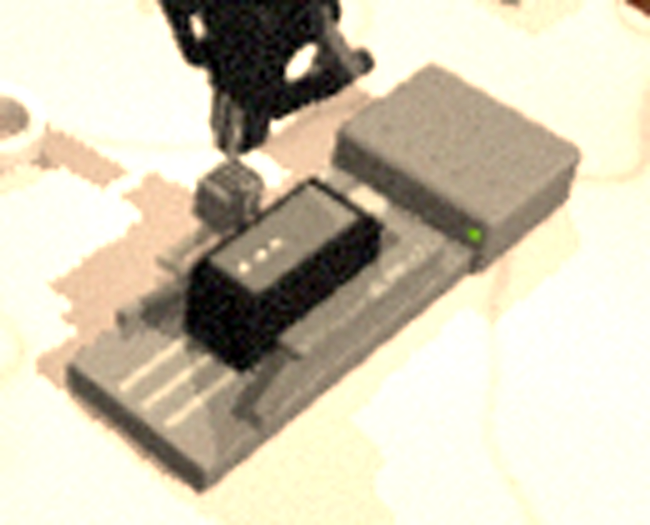

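View pics/top2c.png

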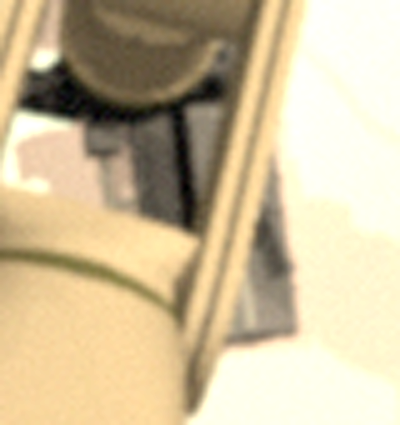

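Run:
```python
from h import *
c=load('side2');C=cloud(c)*1000
for v in range(200,236,2):
    print(v,[tuple(np.round(C[v,u]).astype(int)) for u in (342,345,348,351)])
```

```text
200 [(np.int64(612), np.int64(-124), np.int64(109)), (np.int64(614), np.int64(-131), np.int64(113)), (np.int64(614), np.int64(-141), np.int64(120)), (np.int64(614), np.int64(-150), np.int64(127))]
202 [(np.int64(611), np.int64(-125), np.int64(104)), (np.int64(614), np.int64(-132), np.int64(107)), (np.int64(613), np.int64(-142), np.int64(115)), (np.int64(615), np.int64(-150), np.int64(119))]
204 [(np.int64(617), np.int64(-121), np.int64(91)), (np.int64(615), np.int64(-132), np.int64(100)), (np.int64(616), np.int64(-141), np.int64(106)), (np.int64(618), np.int64(-149), np.int64(111))]
206 [(np.int64(616), np.int64(-122), np.int64(85)), (np.int64(614), np.int64(-134), np.int64(96)), (np.int64(614), np.int64(-143), np.int64(102)), (np.int64(620), np.int64(-148), np.int64(102))]
208 [(np.int64(616), np.int64(-123), np.int64(80)), (np.int64(614), np.int64(-135), np.int64(90)), (np.int64(618), np.int64(-141), np.int64(91)), (np.int64(623), np.int64(-146), np.int64(93))]
210 [(np.int64(616), np.int64(-124), np.int64(73)), (np.int64(614), np.int64(-136), np.int64(83)), (np.int64(618), np.int6
[... 1676 characters left out ...]
.int64(-145), np.int64(26)), (np.int64(627), np.int64(-144), np.int64(17)), (np.int64(591), np.int64(-182), np.int64(70))]
230 [(np.int64(612), np.int64(-137), np.int64(13)), (np.int64(613), np.int64(-146), np.int64(20)), (np.int64(582), np.int64(-181), np.int64(69)), (np.int64(587), np.int64(-187), np.int64(70))]
232 [(np.int64(616), np.int64(-134), np.int64(1)), (np.int64(571), np.int64(-183), np.int64(70)), (np.int64(576), np.int64(-187), np.int64(70)), (np.int64(582), np.int64(-191), np.int64(70))]
234 [(np.int64(560), np.int64(-184), np.int64(71)), (np.int64(567), np.int64(-187), np.int64(69)), (np.int64(572), np.int64(-192), np.int64(69)), (np.int64(577), np.int64(-197), np.int64(71))]
```

Run:
```python
from h import *
for tag,p in(('side1',(.6174,-.1357,.0865)),('side2',(.6253,-.1354,.0347))):
    c=load(tag);C=cloud(c)*1000
    print(tag,proj(c,p))
    m=(abs(C[...,0]-p[0]*1000)<25)&(abs(C[...,1]-p[1]*1000)<25)&(c['range_z']>0)&(C[...,2]>45)
    for lo in range(45,150,5):
        q=C[m&(C[...,2]>=lo)&(C[...,2]<lo+5)]
        if len(q): print(lo,len(q),np.round(q.mean(0)),np.round(np.ptp(q,axis=0)))
print(bot.read_state()['joint_positions'])
```

```text
side1 (np.float64(346.11637842462534), np.float64(208.43992403953155))
110 1 [ 612. -140.  114.] [0. 0. 0.]
115 7 [ 609. -134.  118.] [10. 17.  5.]
120 14 [ 609. -138.  123.] [19. 23.  5.]
125 21 [ 612. -140.  127.] [20. 26.  5.]
130 18 [ 610. -138.  132.] [19. 29.  5.]
135 21 [ 612. -140.  138.] [22. 26.  5.]
140 25 [ 610. -136.  143.] [17. 27.  4.]
145 13 [ 610. -140.  148.] [11. 15.  4.]
side2 (np.float64(346.0888738736735), np.float64(221.75681062571923))
60 2 [ 617. -135.   64.] [ 4. 11.  1.]
65 11 [ 616. -137.   68.] [ 8. 21.  3.]
70 15 [ 618. -138.   73.] [16. 26.  4.]
75 17 [ 619. -138.   77.] [20. 24.  5.]
80 16 [ 620. -140.   82.] [19. 23.  5.]
85 20 [ 618. -137.   87.] [17. 28.  5.]
90 18 [ 619. -137.   92.] [16. 28.  4.]
95 10 [ 616. -136.   98.] [ 7. 20.  4.]
100 12 [ 615. -137.  102.] [ 9. 36.  4.]
105 25 [ 614. -133.  108.] [10. 45.  5.]
110 31 [ 619. -138.  113.] [24. 46.  5.]
115 38 [ 619. -143.  117.] [26. 49.  5.]
120 15 [ 618. -138.  122.] [29. 44.  4.]
125 22 [ 616. -137.  127.] [31. 32.  5.]
130 22 [ 612. -138.  132.] [17. 31.  4.]
135 22 [ 611. -136.  138.] [15. 38.  5.]
140 24 [ 611. -140.  142.] [11. 35.  5.]
145 26 [ 612. -141.  148.] [12. 39.  5.]
[-2.93350652e-01  3.69403293e-01  1.52681071e+00  4.02018064e-06
  1.24548616e+00 -1.95734623e+00]
```

The range data puts the visible fingertip about 29 mm above the reported TCP, and the force still reads zero. I'll trust contact over the reported height and keep going down in small steps.

Emit:
drive_tool --moves '[0,0,3,0,0,0,0,3,0,0,0,0,3,0,0,0,0,3,0,0,0,0,3,0,0,0,0,0,0,0]'

```text
time: 5.3
position: [0.6248, -0.1353, 0.0189]
eef_rot: [[-0.996, -0.093, -0.001], [-0.093, 0.996, 0.0], [0.001, 0.001, -1.0]]
ft_force: [-0.9, 0.4, -0.5]
grip_width: -0.0001
```

Emit:
drive_tool --moves '[0,0,1,0,0,0,0,1,0,0,0,0,1,0,0,0,0,1,0,0,0,0,0,0,0]'

```text
time: 5.72
position: [0.6254, -0.1354, 0.0158]
eef_rot: [[-0.996, -0.093, -0.0], [-0.093, 0.996, 0.0], [0.0, 0.0, -1.0]]
ft_force: [-0.1, 0.7, 0.9]
grip_width: 0.0001
```

Emit:
drive_tool --moves '[0,0,1,0,0,0,0,1,0,0,0,0,1,0,0,0,0,0,0,0]'

```text
time: 6.05
position: [0.6255, -0.1355, 0.0129]
eef_rot: [[-0.996, -0.093, 0.0], [-0.093, 0.996, -0.0], [-0.0, -0.0, -1.0]]
ft_force: [-0.0, 0.2, 0.0]
grip_width: -0.0001
```

Emit:
drive_tool --moves '[0,0,1,0,0,0,0,1,0,0,0,0,1,0,0,0,0,0,0,0]'

```text
time: 6.38
position: [0.6256, -0.1355, 0.01]
eef_rot: [[-0.996, -0.093, 0.0], [-0.093, 0.996, -0.0], [-0.0, -0.0, -1.0]]
ft_force: [-1.0, 1.0, 2.3]
grip_width: 0.0001
```

```bash
python3 d.py
python3 - <<'E'
from h import *
c=cap('side','side3');a=c['image'][185:290,300:430];cv2.imwrite('pics/side3c.png',cv2.convertScaleAbs(cv2.resize(a,None,fx=5,fy=5,interpolation=cv2.INTER_CUBIC),alpha=2))
C=cloud(c)*1000;m=(abs(C[...,0]-625)<25)&(abs(C[...,1]+135)<25)&(c['range_z']>0)
for lo in range(30,80,4):
        q=C[m&(C[...,2]>=lo)&(C[...,2]<lo+4)]
        if len(q): print(lo,len(q),np.round(q.mean(0)),np.round(np.ptp(q,axis=0)))
E
```

```text
t 6.38 pos [ 625.6 -135.5   10. ] yaw 0.0933 w 0.1 F [-1.   1.   2.3] q6 -1.96 tilt [ 0.0003 -0.0001]
30 15 [ 617. -137.   32.] [30. 21.  3.]
34 30 [ 620. -138.   36.] [28. 23.  4.]
38 9 [ 617. -136.   40.] [17. 20.  4.]
42 10 [ 618. -136.   45.] [11. 22.  4.]
46 5 [ 617. -134.   48.] [ 7. 23.  3.]
50 14 [ 621. -142.   52.] [21. 17.  4.]
54 18 [ 619. -139.   56.] [16. 26.  4.]
58 14 [ 619. -136.   60.] [19. 29.  4.]
62 10 [ 617. -136.   64.] [12. 21.  4.]
66 14 [ 619. -139.   68.] [15. 26.  3.]
70 11 [ 617. -136.   72.] [10. 20.  3.]
74 8 [ 616. -135.   76.] [ 8. 20.  4.]
78 11 [ 615. -137.   81.] [10. 47.  3.]
```

View pics/side3c.png

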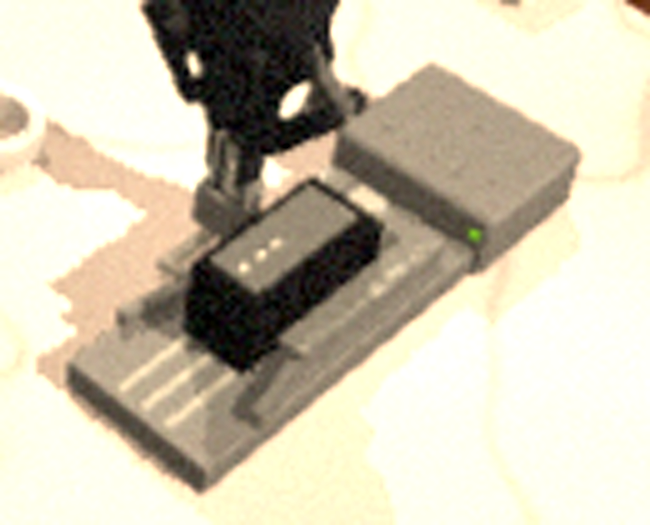

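The fingertips now rest on the pad at crop (225,200) and force has started to rise. The reported TCP z is therefore about 29 mm below the true tip. Now I'll press.

Emit:
drive_tool --moves '[0,0,1,0,0,0,0,1,0,0,0,0,1,0,0,0,0,0,0,0]'

```text
time: 6.77
position: [0.6256, -0.1355, 0.0067]
eef_rot: [[-0.996, -0.093, 0.0], [-0.093, 0.996, -0.0], [-0.0, -0.0, -1.0]]
ft_force: [1.3, -1.0, 2.1]
grip_width: 0.0002
```

Emit:
drive_tool --moves '[0,0,1,0,0,0,0,1,0,0,0,0,0,0,0]'

```text
time: 7.02
position: [0.6256, -0.1355, 0.0048]
eef_rot: [[-0.996, -0.093, 0.0], [-0.093, 0.996, -0.0], [-0.0, -0.0, -1.0]]
ft_force: [0.6, -0.3, 3.5]
grip_width: -0.0001
```

Emit:
drive_tool --moves '[0,0,1,0,0,0,0,0.5,0,0,0,0,0,0,0,0,0,0,0,0]'

```text
time: 7.35
position: [0.6258, -0.1355, 0.0045]
eef_rot: [[-0.996, -0.093, 0.0], [-0.093, 0.996, -0.0], [-0.0, -0.0, -1.0]]
ft_force: [-2.4, 1.7, 9.5]
grip_width: 0.0
```

```bash
cat > bt.py <<'E'
from m import *
import sys
def bat(c,lo=.062,hi=.076,roi=(.3,.9,-.4,.0)):
    C=cloud(c);z=C[...,2];m=(z>lo)&(z<hi)&(c['range_z']>0)&(C[...,0]>roi[0])&(C[...,0]<roi[1])&(C[...,1]>roi[2])&(C[...,1]<roi[3])&(c['image'].max(-1)<120)
    n,l,st,_=cv2.connectedComponentsWithStats(m.astype(np.uint8));i=1+np.argmax(st[1:,4]);P=C[l==i];r=cv2.minAreaRect((P[:,:2]*1000).astype(np.float32));print('bat n',len(P),np.round(P.mean(0)*1000,1),'rect',np.round(r[0],1),np.round(r[1],1),round(r[2],1))
E
python3 -c "
from bt import *
bat(cap('side','side4'));bat(load('side3'))"
```

```text
bat n 522 [ 570.2 -203.7   69.6] rect [ 573.8 -202. ] [92.  42.2] 5.2
bat n 511 [ 588.2 -202.    69.7] rect [ 591.5 -199.7] [91.5 41.8] 4.7
```

The battery sprung out about 18 mm. I'll lift off and move above it.

Emit:
drive_tool --moves '[0,0,-5,0,0,0,0,-15,0,0,0,0,-25,0,0,0,0,-25,0,70,0,0,0,0,70,0,0,0,0,70]'

```text
time: 7.9
position: [0.6272, -0.136, 0.0766]
eef_rot: [[-0.996, -0.093, 0.004], [-0.093, 0.996, -0.001], [-0.004, -0.002, -1.0]]
ft_force: [-0.2, 0.7, -0.8]
grip_width: 0.036
```

```bash
python3 -c "
from bt import *
bat(cap('side','side5'))"; python3 d.py 572.5 -202.7 75 0.091
```

```text
bat n 537 [ 570.4 -205.4   70.4] rect [ 573.5 -203. ] [91.9 41.6] 5.8
t 7.95 pos [ 625.9 -135.7   74.6] yaw 0.0931 w 42.6 F [ 0.3  0.3 -0.2] q6 -1.96 tilt [ 0.0014 -0.0005]
tool shift [ 59.4 -61.8  -0.4] rows@40 2.1
turn 0.0021327148290723186
```

Emit:
drive_tool --moves '[20,-20.6,0,0,75,20,-20.6,0,0,75,19.4,-20.6,0,0.002,75,0,0,0,0,75,0,0,0,0,75]'

```text
time: 8.37
position: [0.5702, -0.2031, 0.072]
eef_rot: [[-0.996, -0.089, -0.003], [-0.089, 0.996, 0.001], [0.003, 0.001, -1.0]]
ft_force: [0.3, 0.4, 0.4]
grip_width: 0.0641
```

```bash
python3 d.py 572.5 -202.7 13 0.091
python3 - <<'E'
from bt import *
c=cap('side','side6');C=cloud(c)*1000
a=c['image'][165:290,300:430];cv2.imwrite('pics/side6c.png',cv2.convertScaleAbs(cv2.resize(a,None,fx=5,fy=4.8,interpolation=cv2.INTER_CUBIC),alpha=2))
m=(c['range_z']>0)&(C[...,0]>540)&(C[...,0]<610)&(C[...,1]>-270)&(C[...,1]<-130)
for lo in range(85,150,5):
    for s in(1,-1):
        q=C[m&(C[...,2]>=lo)&(C[...,2]<lo+5)&(s*(C[...,1]+203)>0)]
        if len(q): print(lo,s,len(q),np.round(q.min(0)),np.round(q.max(0)))
E
```

```text
t 8.37 pos [ 570.2 -203.1   72. ] yaw 0.0887 w 64.1 F [0.3 0.4 0.4] q6 -2.09 tilt [-0.0027  0.0012]
tool shift [-2.5  0.1 59. ] rows@40 1.5
turn -0.002285944550313432
105 1 8 [ 558. -171.  106.] [ 571. -167.  110.]
105 -1 2 [ 565. -240.  108.] [ 569. -240.  109.]
110 1 11 [ 554. -169.  110.] [ 576. -158.  115.]
110 -1 9 [ 560. -245.  111.] [ 579. -237.  114.]
115 1 16 [ 555. -171.  115.] [ 579. -157.  119.]
115 -1 16 [ 562. -246.  115.] [ 581. -234.  120.]
120 1 14 [ 556. -171.  120.] [ 574. -156.  124.]
120 -1 14 [ 562. -247.  121.] [ 578. -235.  125.]
125 1 16 [ 556. -170.  125.] [ 578. -157.  130.]
125 -1 13 [ 561. -247.  125.] [ 578. -235.  129.]
130 1 15 [ 555. -170.  130.] [ 575. -158.  135.]
130 -1 18 [ 562. -247.  130.] [ 579. -235.  135.]
135 1 17 [ 556. -170.  135.] [ 579. -158.  140.]
135 -1 11 [ 562. -247.  136.] [ 572. -235.  139.]
140 1 17 [ 555. -170.  140.] [ 577. -161.  144.]
140 -1 9 [ 562. -246.  140.] [ 568. -234.  143.]
145 1 12 [ 555. -170.  145.] [ 571. -149.  150.]
145 -1 12 [ 561. -251.  145.] [ 569. -234.  150.]
```

View pics/side6c.png

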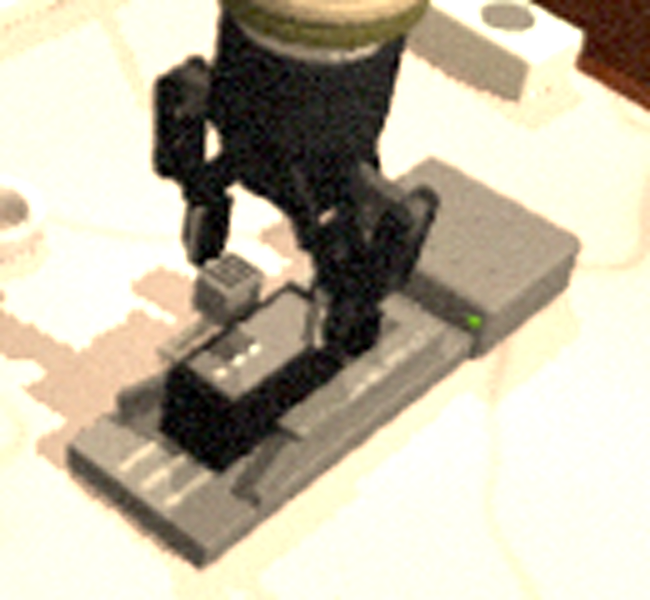

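The fingers straddle the battery, with inner faces at y −170 and −235 centred on −203. I'll descend and grip.

Emit:
drive_tool --moves '[-2,0,20,-0.002,75,0,0,20,0,75,0,0,15,0,75,0,0,9,0,75,0,0,0,0,75,0,0,0,0,75]'

```text
time: 8.92
position: [0.5739, -0.2015, 0.0089]
eef_rot: [[-0.996, -0.094, -0.001], [-0.094, 0.996, 0.001], [0.001, 0.001, -1.0]]
ft_force: [0.5, -0.1, -0.1]
grip_width: 0.0643
```

Emit:
drive_tool --moves '[0,0,0,0,35,0,0,0,0,35,0,0,0,0,35,0,0,0,0,35,0,0,0,0,35]' --squeeze 30

```text
time: 9.33
position: [0.5754, -0.2027, 0.011]
eef_rot: [[-0.996, -0.093, 0.003], [-0.093, 0.996, -0.001], [-0.003, -0.001, -1.0]]
ft_force: [1.4, 0.6, 6.8]
grip_width: 0.0398
```

```bash
python3 d.py; python3 -c "
from bt import *
c=cap('side','side7');bat(c)
a=c['image'][165:290,300:430];cv2.imwrite('pics/side7c.png',cv2.convertScaleAbs(cv2.resize(a,None,fx=5,fy=4.8,interpolation=cv2.INTER_CUBIC),alpha=2))"
```

```text
t 9.33 pos [ 575.4 -202.7   11. ] yaw 0.0932 w 39.8 F [1.4 0.6 6.8] q6 -2.09 tilt [ 0.0027 -0.0008]
bat n 401 [ 556.5 -203.1   69.6] rect [ 558.  -199.1] [64.8 65.5] 73.1
```

View pics/side7c.png

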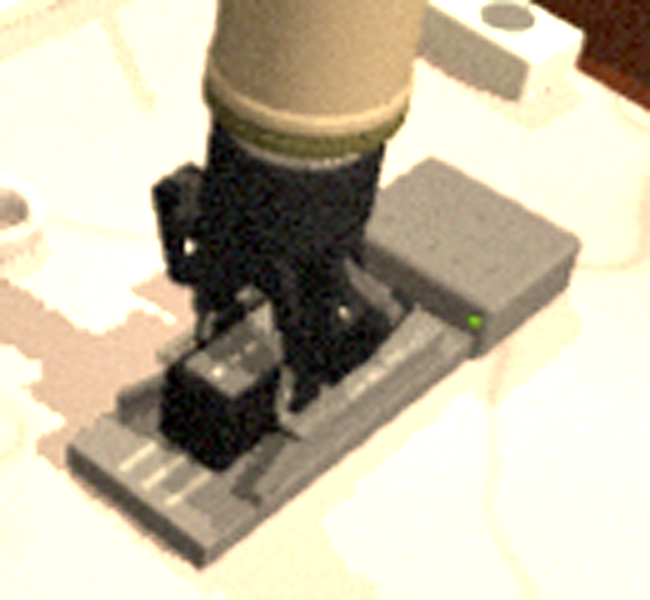

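Gripped at 39.8 mm, with about 7 N upward load from the fingers swinging down. I'll ease up slightly.

Emit:
drive_tool --moves '[0,0,-1,0,35,0,0,-0.7,0,35,0,0,0,0,35]' --squeeze 40

```text
time: 9.63
position: [0.5742, -0.2023, 0.0113]
eef_rot: [[-0.996, -0.093, 0.0], [-0.093, 0.996, -0.0], [-0.0, -0.0, -1.0]]
ft_force: [1.4, 0.1, -0.3]
grip_width: 0.0394
```

Emit:
drive_tool --moves '[4,0,0,0,35,6,0,0,0,35,6,0,0,0,35,0,0,0,0,35]'

```text
time: 9.97
position: [0.5567, -0.2038, 0.011]
eef_rot: [[-0.996, -0.093, -0.001], [-0.093, 0.996, 0.0], [0.001, 0.0, -1.0]]
ft_force: [-2.7, 0.4, 3.7]
grip_width: 0.0395
```

Emit:
drive_tool --moves '[8,0,0,0,35,8,0,0,0,35,8,0,0,0,35,8,0,0,0,35,8,0,0,0,35,8,0,0,0,35,8,0,0,0,35,6,0,0,0,35]'

```text
time: 10.63
position: [0.4952, -0.2096, 0.011]
eef_rot: [[-0.996, -0.093, -0.0], [-0.093, 0.996, 0.0], [0.0, 0.0, -1.0]]
ft_force: [1.0, 0.8, -1.1]
grip_width: 0.0392
```

Emit:
drive_tool --moves '[0,0,0,0,35,0,0,-5,0,35,0,0,-10,0,35,0,0,0,0,35]'

```text
time: 10.97
position: [0.4977, -0.2102, 0.0283]
eef_rot: [[-0.996, -0.093, 0.002], [-0.093, 0.996, -0.001], [-0.002, -0.001, -1.0]]
ft_force: [0.6, -0.5, -1.8]
grip_width: 0.0394
```

```bash
python3 d.py; python3 -c "
from bt import *
c=cap('side','side8')
a=c['image'][165:290,270:400];cv2.imwrite('pics/side8c.png',cv2.convertScaleAbs(cv2.resize(a,None,fx=5,fy=4.8,interpolation=cv2.INTER_CUBIC),alpha=2))"
```

```text
t 10.97 pos [ 497.7 -210.2   28.3] yaw 0.0934 w 39.4 F [ 0.6 -0.5 -1.8] q6 -2.16 tilt [ 0.0021 -0.0012]
```

View pics/side8c.png

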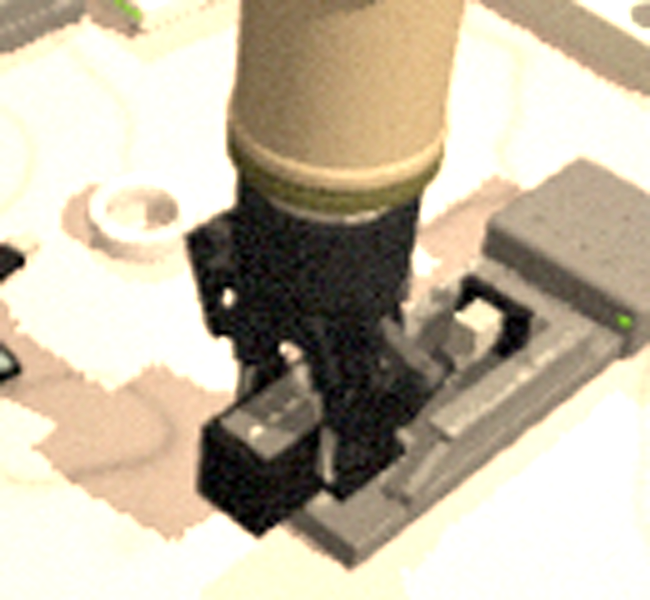

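The battery is clear of the charger and held level. I'll lift and carry it, and refine the router rail's axis at the same time.

Emit:
drive_tool --moves '[0,0,-20,0,35,0,0,-25,0,35,0,0,-15,0,35,0,0,0,0,35]'

```text
time: 11.35
position: [0.4993, -0.211, 0.0904]
eef_rot: [[-0.996, -0.093, 0.006], [-0.093, 0.996, -0.003], [-0.006, -0.004, -1.0]]
ft_force: [0.6, -0.2, -1.8]
grip_width: 0.0391
```

```bash
python3 d.py 477 221 70 0.0;  python3 - <<'E'
from m import *
def lines(tag):
    c=load(tag);C=cloud(c)*1000;z=C[...,2]
    m=(z>11)&(z<45)&(C[...,0]>455)&(C[...,0]<660)&(C[...,1]>160)&(C[...,1]<300)
    P=C[m]
    for side in('L','R'):
        pts=[]
        for x in range(466,540,4):
            q=P[(abs(P[:,0]-x)<3)]
            if len(q)>5: pts.append((x, q[:,1].max() if side=='L' else q[:,1].min()))
        pts=np.array(pts)
        vx,vy,x0,y0=cv2.fitLine(pts.astype(np.float32),cv2.DIST_HUBER,0,.01,.01).ravel()
        print(tag,side,'slope deg',round(np.degrees(vy/vx),2),'y at 500',round(y0+vy/vx*(500-x0),1))
    # full-length right edge
    pts=np.array([(x,P[abs(P[:,0]-x)<3][:,1].min()) for x in range(466,655,4)])
    vx,vy,x0,y0=cv2.fitLine(pts.astype(np.float32),cv2.DIST_HUBER,0,.01,.01).ravel()
    print('R full',round(np.degrees(vy/vx),2),round(y0+vy/vx*(500-x0),1),round(y0+vy/vx*(600-x0),1))
    # router body: front edge
    m=(z>24)&(z<38)&(C[...,0]>670)&(C[...,0]<810)&(C[...,1]>120)&(C[...,1]<325);P=C[m]
    pts=np.array([(y,P[abs(P[:,1]-y)<4][:,0].min()) for y in range(140,308,6)])
    vx,vy,x0,y0=cv2.fitLine(pts.astype(np.float32),cv2.DIST_HUBER,0,.01,.01).ravel()
    print('front edge yaw',-np.degrees(vy/vx),'x at 221',y0+vy/vx*(221-x0))
    for nm,f in(('ymax',max),('ymin',min)):
        pts=np.array([(x,f(P[abs(P[:,0]-x)<4][:,1])) for x in range(686,794,6)])
        vx,vy,x0,y0=cv2.fitLine(pts.astype(np.float32),cv2.DIST_HUBER,0,.01,.01).ravel()
        print(nm,np.degrees(vy/vx),y0+vy/vx*(739-x0))
lines('top0');lines('side0')
E
```

```text
t 11.35 pos [ 499.3 -211.    90.4] yaw 0.0935 w 39.1 F [ 0.6 -0.2 -1.8] q6 -2.16 tilt [ 0.006  -0.0033]
tool shift [-18.  432.2  18.9] rows@40 10.8
turn 0.09346968276337785
top0 L slope deg 0.76 y at 500 263.9
top0 R slope deg 0.63 y at 500 176.5
R full -0.27 176.3 175.8
front edge yaw 0.0975537 x at 221 679.5451
ymax -1.3367656 308.644
ymin -0.35224554 132.7817
side0 L slope deg -3.21 y at 500 265.6
side0 R slope deg -0.13 y at 500 177.3
R full 0.13 177.4 177.6
front edge yaw 0.23462622 x at 221 681.31244
ymax -0.7027069 309.94968
ymin 0.5210895 133.69456
```

Emit:
drive_tool --moves '[0,0,0,0.0915,35,2,30,0,0,35,2,36,0,0,35,2,36,0,0,35,2,36,0,0,35,2,36,0,0,35,2,36,0,0,35,2,36,0,0,35]'

```text
time: 12.02
position: [0.481, 0.0381, 0.085]
eef_rot: [[-1.0, -0.002, -0.001], [-0.002, 1.0, 0.0], [0.001, 0.0, -1.0]]
ft_force: [0.8, -0.2, -2.3]
grip_width: 0.0393
```

Emit:
drive_tool --moves '[2,36,0,0,35,2,36,0,0,35,2,36,0,0,35,1,36,0,0,35,0,36,0,0,35,0,6,10,0,35,0,0,10,0,35,0,0,0,0,35]'

```text
time: 12.68
position: [0.4722, 0.2216, 0.0624]
eef_rot: [[-1.0, -0.003, -0.005], [-0.003, 1.0, -0.002], [0.005, -0.002, -1.0]]
ft_force: [-0.7, 0.2, -3.7]
grip_width: 0.0391
```

```bash
python3 d.py 478 221 13 0.002;  python3 - <<'E'
from bt import *
for n,r in(('side',(80,200,190,320)),('top',(150,250,150,240))):
    c=cap(n,n+'9')
    a=c['image'][r[0]:r[1],r[2]:r[3]];cv2.imwrite(f'pics/{n}9c.png',cv2.convertScaleAbs(cv2.resize(a,None,fx=4.5,fy=4.5,interpolation=cv2.INTER_CUBIC),alpha=2))
E
```

```text
t 12.68 pos [472.2 221.6  62.4] yaw 0.0034 w 39.1 F [-0.7  0.2 -3.7] q6 -1.23 tilt [-0.0051 -0.0024]
tool shift [-6.  -0.5 49.4] rows@40 1.2
turn 0.0013736333622098472
```

View pics/side9c.png

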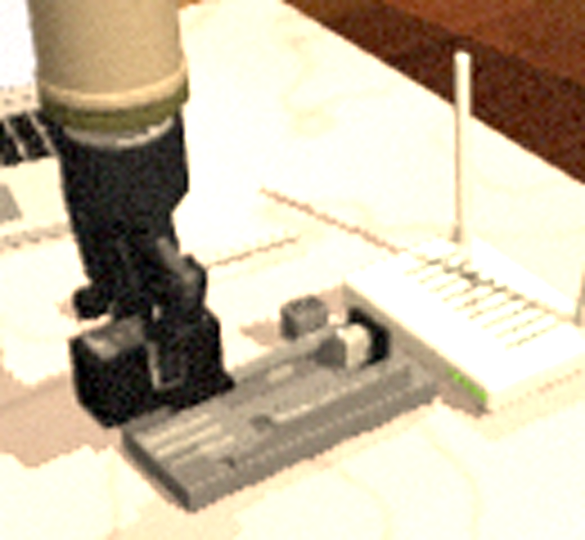

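View pics/top9c.png

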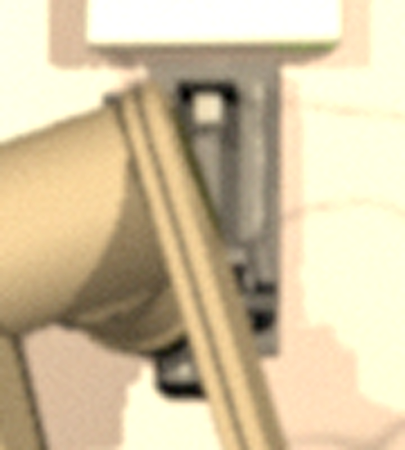

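Emit:
drive_tool --moves '[0,0,15,0,35,0,0,15,0,35,0,0,10,0,35,0,0,4,0,35,0,0,0,0,35,0,0,0,0,35]'

```text
time: 13.28
position: [0.475, 0.2219, 0.0225]
eef_rot: [[-1.0, -0.001, 0.0], [-0.001, 1.0, -0.0], [-0.0, -0.0, -1.0]]
ft_force: [0.2, -0.7, -1.1]
grip_width: 0.0391
```

```bash
python3 d.py 478 221 13 0.002;  python3 - <<'E'
from bt import *
c=cap('side','side10');C=cloud(c)*1000
dark=c['image'].max(-1)<45
P=C[(C[...,2]>25)&(C[...,2]<90)&(C[...,0]>400)&(C[...,0]<560)&(C[...,1]>190)&(C[...,1]<260)]
for z in range(24,90,6):
    q=P[abs(P[:,2]-z)<3]
    rear=q[(q[:,0]<460)]
    if len(rear): print(z,len(q),'xmin',np.round(np.sort(q[:,0])[:3]),'y range rear',np.round(rear[:,1].min(),1),np.round(rear[:,1].max(),1))
# -y face
q=P[(P[:,2]>35)&(P[:,2]<62)&(P[:,0]>436)&(P[:,0]<456)]
print('face y lowest',np.round(np.percentile(q[:,1],[2,10,50,90]),1))
top=P[(P[:,2]>66)&(P[:,2]<82)&(P[:,0]<460)];print('top z',top[:,2].mean(),len(top))
a=c['image'][80:200,190:320];cv2.imwrite('pics/side10c.png',cv2.convertScaleAbs(cv2.resize(a,None,fx=4.5,fy=4.5,interpolation=cv2.INTER_CUBIC),alpha=2))
E
```

```text
t 13.28 pos [475.  221.9  22.5] yaw 0.0009 w 39.1 F [ 0.2 -0.7 -1.1] q6 -1.23 tilt [ 0.0001 -0.    ]
tool shift [-3.  -0.9  9.5] rows@40 0.3
turn -0.0011434739385461857
30 17 xmin [438. 475. 486.] y range rear 206.3 206.3
36 85 xmin [428. 429. 429.] y range rear 201.7 240.6
42 77 xmin [428. 428. 429.] y range rear 199.8 240.3
48 49 xmin [428. 429. 429.] y range rear 201.3 240.3
54 43 xmin [428. 429. 429.] y range rear 202.8 235.3
60 53 xmin [428. 428. 429.] y range rear 200.5 242.8
66 54 xmin [428. 429. 429.] y range rear 202.4 239.9
72 52 xmin [428. 428. 428.] y range rear 201.5 238.5
78 64 xmin [427. 428. 429.] y range rear 201.7 244.3
84 133 xmin [428. 429. 429.] y range rear 202.2 242.7
face y lowest [201.1 201.9 204.2 206.3]
top z 76.53512566560975 96
```

View pics/side10c.png

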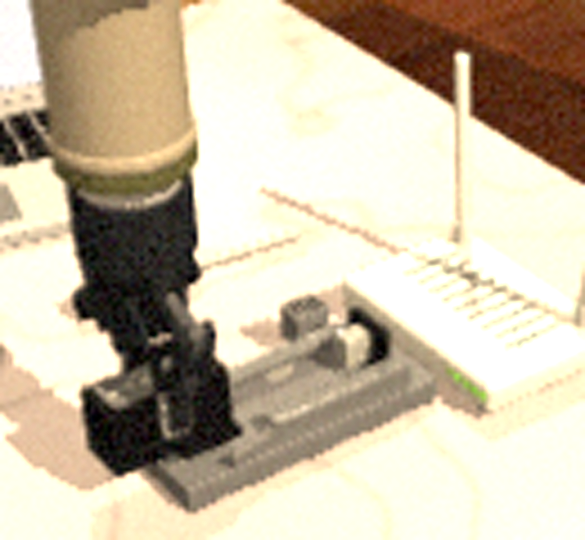

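Measured in the side view: battery rear face at x 428.5, so its centre is at about (473.5, 221.5), in line with the rail. I'll lower it onto the deck.

Emit:
drive_tool --moves '[-3,0,4,0,35,0,0,4,0,35,0,0,1,0,35,0,0,0,0,35,0,0,0,0,35]'

```text
time: 13.75
position: [0.4775, 0.2224, 0.0131]
eef_rot: [[-1.0, -0.002, -0.0], [-0.002, 1.0, -0.0], [0.0, -0.0, -1.0]]
ft_force: [-0.3, -0.1, -2.5]
grip_width: 0.0396
```

Emit:
drive_tool --moves '[0,0,1,0,35,0,0,1,0,35,0,0,0,0,35]'

```text
time: 14.0
position: [0.4776, 0.2224, 0.0111]
eef_rot: [[-1.0, -0.002, -0.0], [-0.002, 1.0, 0.0], [0.0, 0.0, -1.0]]
ft_force: [-0.1, 0.5, -2.7]
grip_width: 0.0396
```

Emit:
drive_tool --moves '[0,0,1,0,35,0,0,0,0,35]'

```text
time: 14.17
position: [0.4778, 0.2225, 0.011]
eef_rot: [[-1.0, -0.002, 0.0], [-0.002, 1.0, 0.0], [-0.0, 0.0, -1.0]]
ft_force: [-3.4, -2.1, 5.5]
grip_width: 0.0395
```

Emit:
drive_tool --moves '[0,0,1,0,35,0,0,0,0,35]'

```text
time: 14.33
position: [0.478, 0.2225, 0.011]
eef_rot: [[-1.0, -0.002, 0.0], [-0.002, 1.0, 0.0], [-0.0, 0.0, -1.0]]
ft_force: [-8.0, -3.0, 13.5]
grip_width: 0.0395
```

Emit:
drive_tool --moves '[0,0,-2,0,35,0,-0.5,-0.5,0,35,0,0,0,0,35]'

```text
time: 14.58
position: [0.4778, 0.2218, 0.0118]
eef_rot: [[-1.0, -0.002, 0.0], [-0.002, 1.0, 0.0], [-0.0, 0.0, -1.0]]
ft_force: [0.1, -0.1, -2.2]
grip_width: 0.0391
```

Emit:
drive_tool --moves '[-3,0,0,0,35,-3,0,0,0,35,-3,0,0,0,35,0,0,0,0,35]'

```text
time: 14.92
position: [0.4874, 0.2218, 0.0117]
eef_rot: [[-1.0, -0.001, 0.0], [-0.001, 1.0, 0.0], [-0.0, 0.0, -1.0]]
ft_force: [-0.1, -0.4, -2.2]
grip_width: 0.0392
```

Emit:
drive_tool --moves '[-2,0,0,0,35,-2,0,0,0,35,0,0,0,0,35]'

```text
time: 15.17
position: [0.4911, 0.2219, 0.0117]
eef_rot: [[-1.0, -0.002, 0.0], [-0.002, 1.0, -0.0], [-0.0, -0.0, -1.0]]
ft_force: [0.3, 0.0, -2.2]
grip_width: 0.0396
```

Free so far. The mouth should be at TCP x ≈ 0.495.

Emit:
drive_tool --moves '[-1.5,0,0,0,35,-1.5,0,0,0,35,0,0,0,0,35]'

```text
time: 15.42
position: [0.494, 0.2219, 0.0118]
eef_rot: [[-1.0, -0.002, 0.0], [-0.002, 1.0, 0.0], [-0.0, 0.0, -1.0]]
ft_force: [0.7, 0.7, -3.4]
grip_width: 0.0395
```

Emit:
drive_tool --moves '[-1.5,0,0,0,35,-1.5,0,0,0,35,0,0,0,0,35]'

```text
time: 15.67
position: [0.497, 0.2219, 0.0118]
eef_rot: [[-1.0, -0.002, 0.0], [-0.002, 1.0, 0.0], [-0.0, 0.0, -1.0]]
ft_force: [0.4, 0.4, -3.4]
grip_width: 0.039
```

Emit:
drive_tool --moves '[-1.5,0,0,0,35,-1.5,0,0,0,35,0,0,0,0,35]'

```text
time: 15.92
position: [0.5, 0.2219, 0.0118]
eef_rot: [[-1.0, -0.002, 0.0], [-0.002, 1.0, 0.0], [-0.0, 0.0, -1.0]]
ft_force: [0.4, 0.2, -2.6]
grip_width: 0.0391
```

Past the mouth with no contact force, so I'll go on in 2 mm rows.

Emit:
drive_tool --moves '[-2,0,0,0,35,-2,0,0,0,35,-2,0,0,0,35,0,0,0,0,35]'

```text
time: 16.25
position: [0.5062, 0.2219, 0.0118]
eef_rot: [[-1.0, -0.002, 0.0], [-0.002, 1.0, 0.0], [-0.0, 0.0, -1.0]]
ft_force: [-0.3, 0.4, -2.9]
grip_width: 0.0396
```

Emit:
drive_tool --moves '[-2,0,0,0,35,-2,0,0,0,35,-2,0,0,0,35,-2,0,0,0,35,0,0,0,0,35]'

```text
time: 16.67
position: [0.5142, 0.2219, 0.0118]
eef_rot: [[-1.0, -0.002, 0.0], [-0.002, 1.0, 0.0], [-0.0, 0.0, -1.0]]
ft_force: [-0.8, 1.0, -2.9]
grip_width: 0.0393
```

Emit:
drive_tool --moves '[-2,0,0,0,35,-2,0,0,0,35,-2,0,0,0,35,-2,0,0,0,35,0,0,0,0,35]'

```text
time: 17.08
position: [0.5222, 0.222, 0.0118]
eef_rot: [[-1.0, -0.002, 0.0], [-0.002, 1.0, 0.0], [-0.0, 0.0, -1.0]]
ft_force: [-0.1, 0.6, -3.4]
grip_width: 0.0395
```

Emit:
drive_tool --moves '[-2,0,0,0,35,-2,0,0,0,35,-2,0,0,0,35,-2,0,0,0,35,0,0,0,0,35]'

```text
time: 17.5
position: [0.5302, 0.222, 0.0118]
eef_rot: [[-1.0, -0.002, 0.0], [-0.002, 1.0, 0.0], [-0.0, 0.0, -1.0]]
ft_force: [-0.1, 0.9, -2.5]
grip_width: 0.0396
```

Emit:
drive_tool --moves '[-2,0,0,0,35,-2,0,0,0,35,-2,0,0,0,35,-2,0,0,0,35,0,0,0,0,35]'

```text
time: 17.92
position: [0.5381, 0.222, 0.0118]
eef_rot: [[-1.0, -0.002, 0.0], [-0.002, 1.0, 0.0], [-0.0, 0.0, -1.0]]
ft_force: [-1.7, -0.7, -1.8]
grip_width: 0.0395
```

Emit:
drive_tool --moves '[-2,0,0,0,35,-2,0,0,0,35,-2,0,0,0,35,0,0,0,0,35]'

```text
time: 18.25
position: [0.5442, 0.222, 0.0119]
eef_rot: [[-1.0, -0.002, 0.001], [-0.002, 1.0, 0.0], [-0.001, 0.0, -1.0]]
ft_force: [-1.5, -0.9, 0.1]
grip_width: 0.0394
```

Emit:
drive_tool --moves '[-2,0,0,0,35,-2,0,0,0,35,-2,0,0,0,35,0,0,0,0,35]' --squeeze 60

```text
time: 18.58
position: [0.5506, 0.222, 0.012]
eef_rot: [[-1.0, -0.002, 0.001], [-0.002, 1.0, 0.0], [-0.001, 0.0, -1.0]]
ft_force: [0.1, -0.4, 0.3]
grip_width: 0.0391
```

Emit:
drive_tool --moves '[-2,0,0,0,35,-2,0,0,0,35,-2,0,0,0,35,0,0,0,0,35]'

```text
time: 18.92
position: [0.5562, 0.222, 0.0118]
eef_rot: [[-1.0, -0.002, 0.001], [-0.002, 1.0, 0.0], [-0.001, 0.0, -1.0]]
ft_force: [-0.2, -0.2, -0.5]
grip_width: 0.039
```

Emit:
drive_tool --moves '[-2,0,0,0,35,-2,0,0,0,35,0,0,0,0,35]'

```text
time: 19.17
position: [0.5601, 0.222, 0.0118]
eef_rot: [[-1.0, -0.002, 0.0], [-0.002, 1.0, 0.0], [-0.0, 0.0, -1.0]]
ft_force: [-0.3, -0.2, -0.9]
grip_width: 0.0392
```

```bash
cat > pad.py <<'E'
from m import *
def pad(c):
    C=cloud(c)*1000;m=(C[...,0]>590)&(C[...,0]<660)&(C[...,1]>262)&(C[...,1]<305)&(C[...,2]>25)&(c['range_z']>0)
    P=C[m];zt=np.percentile(P[:,2],90);T=P[P[:,2]>zt-3.5];r=cv2.minAreaRect(T[:,:2].astype(np.float32));print('pad n',len(T),'z',round(zt,1),'mean',np.round(T.mean(0),1),np.round(r[0],1),np.round(r[1],1))
E
python3 - <<'E'
from pad import *
pad(load('top0'));pad(load('side0'));pad(load('side10'))
c=cap('side','side11');pad(c)
a=c['image'][80:200,190:320];cv2.imwrite('pics/side11c.png',cv2.convertScaleAbs(cv2.resize(a,None,fx=4.5,fy=4.5,interpolation=cv2.INTER_CUBIC),alpha=2))
E
```

```text
pad n 39 z 44.6 mean [628.8 282.8  43.6] [628.9 282.5] [25.4 21.7]
pad n 40 z 41.6 mean [630.6 284.2  40.4] [631.4 285. ] [29.6 25.9]
pad n 35 z 41.5 mean [632.3 284.3  40.5] [631.9 284.1] [26.6 24.7]Traceback (most recent call last):
  File "<stdin>", line 3, in <module>
  File "pad.py", line 4, in pad
    P=C[m];zt=np.percentile(P[:,2],90);T=P[P[:,2]>zt-3.5];r=cv2.minAreaRect(T[:,:2].astype(np.float32));print('pad n',len(T),'z',round(zt,1),'mean',np.round(T.mean(0),1),np.round(r[0],1),np.round(r[1],1))
              ~~~~~~~~~~~~~^^^^^^^^^^^
    return _quantile_unchecked(
        a, q, axis, out, overwrite_input, method, keepdims, weights)
    return _ureduce(a,
                    func=_quantile_ureduce_func,
    ...<5 lines>...
                    overwrite_input=overwrite_input,
                    method=method)
    r = func(a, **kwargs)
    result = _quantile(arr,
                       quantiles=q,
    ...<2 lines>...
                       out=out,
                       weights=wgt)
    slices_having_nans = np.isnan(arr[-1, ...])
                                  ~~~^^^^^^^^^
IndexError: index -1 is out of bounds for axis 0 with size 0
```

The arm hides the pad here. It sits about 28 mm further in than the charger's pad does, which suggests the click comes at TCP x ≈ 0.592. I'll continue gently.

Emit:
drive_tool --moves '[-2,0,0,0,35,-2,0,0,0,35,-2,0,0,0,35,0,0,0,0,35]'

```text
time: 19.55
position: [0.5661, 0.222, 0.0118]
eef_rot: [[-1.0, -0.002, 0.0], [-0.002, 1.0, 0.0], [-0.0, 0.0, -1.0]]
ft_force: [0.2, -1.5, 0.2]
grip_width: 0.0394
```

Emit:
drive_tool --moves '[-2,0,0,0,35,-2,0,0,0,35,-2,0,0,0,35,0,0,0,0,35]'

```text
time: 19.88
position: [0.5722, 0.222, 0.0118]
eef_rot: [[-1.0, -0.002, 0.0], [-0.002, 1.0, 0.0], [-0.0, 0.0, -1.0]]
ft_force: [-0.2, 0.1, -0.3]
grip_width: 0.0394
```

Emit:
drive_tool --moves '[-2,0,0,0,35,-2,0,0,0,35,0,0,0,0,35]'

```text
time: 20.13
position: [0.5761, 0.222, 0.0118]
eef_rot: [[-1.0, -0.002, 0.0], [-0.002, 1.0, 0.0], [-0.0, 0.0, -1.0]]
ft_force: [-0.5, -0.9, -0.1]
grip_width: 0.0393
```

Emit:
drive_tool --moves '[-2,0,0,0,35,-2,0,0,0,35,0,0,0,0,35]'

```text
time: 20.38
position: [0.5794, 0.2221, 0.0115]
eef_rot: [[-1.0, -0.002, -0.001], [-0.002, 1.0, -0.0], [0.001, -0.0, -1.0]]
ft_force: [-3.3, 0.6, 1.1]
grip_width: 0.0393
```

Emit:
drive_tool --moves '[-2,0,0,0,35,-2,0,0,0,35,0,0,0,0,35]'

```text
time: 20.63
position: [0.5833, 0.2221, 0.0114]
eef_rot: [[-1.0, -0.002, -0.001], [-0.002, 1.0, -0.0], [0.001, -0.0, -1.0]]
ft_force: [-4.0, 0.5, -0.3]
grip_width: 0.0392
```

Spring load is showing now (3–4 N). I'll use 1 mm rows from here.

Emit:
drive_tool --moves '[-1,0,0,0,35,-1,0,0,0,35,-1,0,0,0,35,0,0,0,0,35]'

```text
time: 20.97
position: [0.5861, 0.2221, 0.0114]
eef_rot: [[-1.0, -0.002, -0.001], [-0.002, 1.0, -0.0], [0.001, -0.0, -1.0]]
ft_force: [-3.9, -0.6, 1.4]
grip_width: 0.0391
```

Emit:
drive_tool --moves '[-1,0,0,0,35,-1,0,0,0,35,-1,0,0,0,35,0,0,0,0,35]'

```text
time: 21.3
position: [0.5891, 0.2221, 0.0114]
eef_rot: [[-1.0, -0.002, -0.001], [-0.002, 1.0, -0.0], [0.001, -0.0, -1.0]]
ft_force: [-4.9, -0.2, 0.8]
grip_width: 0.0389
```

Emit:
drive_tool --moves '[-1,0,0,0,35,-1,0,0,0,35,0,0,0,0,35]'

```text
time: 21.55
position: [0.591, 0.222, 0.0114]
eef_rot: [[-1.0, -0.002, -0.001], [-0.002, 1.0, -0.0], [0.001, -0.0, -1.0]]
ft_force: [-6.4, -0.7, 1.3]
grip_width: 0.039
```

Emit:
drive_tool --moves '[-1,0,0,0,35,-1,0,0,0,35,0,0,0,0,35]'

```text
time: 21.8
position: [0.593, 0.2221, 0.0114]
eef_rot: [[-1.0, -0.002, -0.001], [-0.002, 1.0, -0.0], [0.001, -0.0, -1.0]]
ft_force: [-4.9, -0.0, 2.0]
grip_width: 0.0393
```

Emit:
drive_tool --moves '[-1,0,0,0,35,-1,0,0,0,35,0,0,0,0,35]'

```text
time: 22.05
position: [0.595, 0.2221, 0.0113]
eef_rot: [[-1.0, -0.002, -0.001], [-0.002, 1.0, -0.0], [0.001, -0.0, -1.0]]
ft_force: [-6.0, -0.4, 0.8]
grip_width: 0.0393
```

Emit:
drive_tool --moves '[-1,0,0,0,35,0,0,0,0,35]'

```text
time: 22.22
position: [0.5959, 0.2221, 0.0112]
eef_rot: [[-1.0, -0.002, -0.002], [-0.002, 1.0, -0.0], [0.002, -0.0, -1.0]]
ft_force: [-5.7, -0.0, 0.6]
grip_width: 0.0387
```

Emit:
drive_tool --moves '[-1,0,0,0,35,0,0,0,0,35]'

```text
time: 22.38
position: [0.5968, 0.2221, 0.0112]
eef_rot: [[-1.0, -0.002, -0.002], [-0.002, 1.0, -0.0], [0.002, -0.0, -1.0]]
ft_force: [-5.8, 0.7, 0.6]
grip_width: 0.0393
```

Emit:
drive_tool --moves '[-1,0,0,0,35,0,0,0,0,35]'

```text
time: 22.55
position: [0.5967, 0.2221, 0.0112]
eef_rot: [[-1.0, -0.002, -0.004], [-0.002, 1.0, -0.0], [0.004, -0.0, -1.0]]
ft_force: [-12.4, -0.8, 5.8]
grip_width: 0.0394
```

Force jumped to 12 N with no further travel, so this is the hard stop. I'll back off the load, then tug lightly outward to test the catch.

Emit:
drive_tool --moves '[1,0,0,0,35,1,0,0,0,35,0,0,0,0,35]'

```text
time: 22.8
position: [0.5957, 0.2221, 0.0112]
eef_rot: [[-1.0, -0.002, -0.002], [-0.002, 1.0, -0.0], [0.002, -0.0, -1.0]]
ft_force: [-5.5, -0.3, -0.2]
grip_width: 0.0387
```

Emit:
drive_tool --moves '[1,0,0,0,35,1,0,0,0,35,0,0,0,0,35]'

```text
time: 23.05
position: [0.5943, 0.2221, 0.0113]
eef_rot: [[-1.0, -0.002, -0.0], [-0.002, 1.0, -0.0], [0.0, -0.0, -1.0]]
ft_force: [-3.2, 0.2, -3.0]
grip_width: 0.0392
```

Emit:
drive_tool --moves '[1,0,0,0,35,0,0,0,0,35]'

```text
time: 23.22
position: [0.5941, 0.2221, 0.0113]
eef_rot: [[-1.0, -0.001, 0.001], [-0.001, 1.0, 0.0], [-0.001, 0.0, -1.0]]
ft_force: [2.4, 1.7, -7.9]
grip_width: 0.0391
```

The battery holds 2.6 mm back from the stop and pulls against the catch, so it is locked. Now I'll release and lift.

Emit:
drive_tool --moves '[-0.7,0,0.5,0,35,0,0,0,0,60,0,0,0,0,65,0,0,0,0,65,0,0,0,0,65]'

```text
time: 23.63
position: [0.595, 0.2222, 0.0118]
eef_rot: [[-1.0, -0.002, 0.001], [-0.002, 1.0, 0.0], [-0.001, 0.0, -1.0]]
ft_force: [-0.4, 0.6, 0.0]
grip_width: 0.0556
```

Emit:
drive_tool --moves '[0,0,-10,0,65,0,0,-20,0,65,0,0,-25,0,65,0,0,-30,0,65,0,0,-30,0,65,0,0,-30,0,65,0,0,0,0,65]'

```text
time: 24.22
position: [0.5986, 0.2233, 0.1659]
eef_rot: [[-1.0, -0.002, 0.012], [-0.002, 1.0, 0.003], [-0.012, 0.003, -1.0]]
ft_force: [1.1, 0.5, 1.3]
grip_width: 0.0552
```

Emit:
drive_tool --moves '[30,-20,-15,0,65,30,-25,0,0,65,30,-25,0,0,65,30,-25,0,0,65,30,-25,0,0,65,20,-30,0,0,65,0,-35,0,0,65,0,-35,0,0,65]'

```text
time: 24.88
position: [0.424, 0.0009, 0.1723]
eef_rot: [[-1.0, -0.003, 0.003], [-0.003, 1.0, -0.0], [-0.003, -0.0, -1.0]]
ft_force: [1.7, 0.2, 0.3]
grip_width: 0.0553
```

```bash
python3 d.py;  python3 - <<'E'
from bt import *
from pad import pad
for n,r in(('side',(80,200,190,320)),('top',(150,250,150,240))):
    c=cap(n,n+'12')
    a=c['image'][r[0]:r[1],r[2]:r[3]];cv2.imwrite(f'pics/{n}12c.png',cv2.convertScaleAbs(cv2.resize(a,None,fx=4.5,fy=4.5,interpolation=cv2.INTER_CUBIC),alpha=2))
    cv2.imwrite(f'pics/{n}12.png',c['image'])
    try: bat(c,roi=(.5,.7,.15,.3))
    except Exception as e: print(e)
    try: pad(c)
    except Exception as e: print(e)
E
```

```text
t 24.88 pos [424.    0.9 172.3] yaw 0.0033 w 55.3 F [1.7 0.2 0.3] q6 -1.69 tilt [ 0.0025 -0.0003]
bat n 28 [628.2 210.1  68.8] rect [630.7 211.2] [31.3 12.5] 54.3
index -1 is out of bounds for axis 0 with size 0
bat n 365 [589.3 220.7  71.1] rect [590.2 221.8] [88.4 41.2] 0.1
pad n 37 z 45.1 mean [626.6 282.   44. ] [627.7 282.3] [26.2 22.3]
```

View pics/side12c.png

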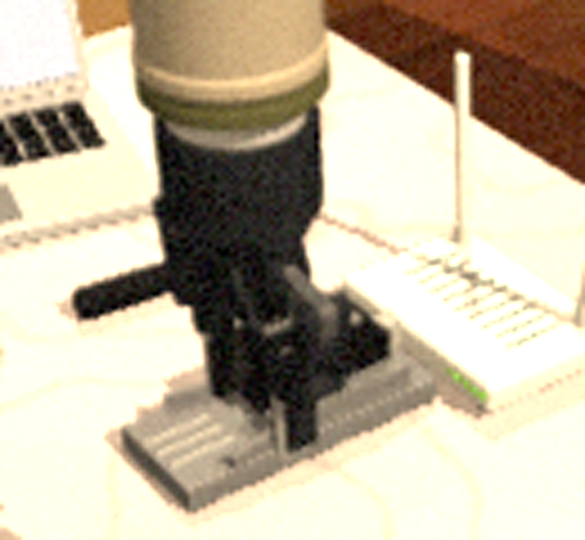

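View pics/top12.png

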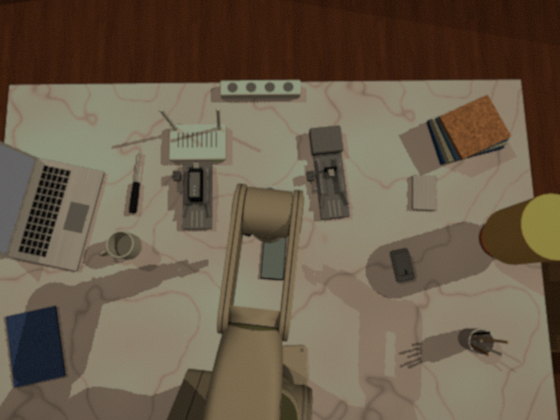

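The top view shows the battery in the router rail at (196,184), centre about x +27 mm and y +0.8 mm in the rail frame, with the pad at its original height. The arm blocks the side view, so I'll clear it and check again.

Emit:
drive_tool --moves '[0,-35,0,0,65,0,-35,0,0,65,0,-35,0,0,65,0,-35,0,0,65,0,-35,0,0,65,0,-35,0,0,65,0,-35,0,0,65,0,0,0,0,65]'

```text
time: 25.65
position: [0.4251, -0.2482, 0.1719]
eef_rot: [[-1.0, 0.002, 0.001], [0.002, 1.0, -0.003], [-0.001, -0.003, -1.0]]
ft_force: [0.4, -0.2, -0.2]
grip_width: 0.0553
```

```bash
python3 d.py;  python3 - <<'E'
from bt import *
from pad import pad
c=cap('side','side13')
a=c['image'][80:200,190:320];cv2.imwrite('pics/side13c.png',cv2.convertScaleAbs(cv2.resize(a,None,fx=4.5,fy=4.5,interpolation=cv2.INTER_CUBIC),alpha=2))
bat(c,roi=(.5,.7,.15,.3));pad(c)
E
```

```text
t 25.65 pos [ 425.1 -248.2  171.9] yaw -0.0019 w 55.3 F [ 0.4 -0.2 -0.2] q6 -2.2 tilt [ 0.0008 -0.0029]
bat n 269 [589.7 219.6  69.6] rect [592.7 223.5] [93.2 44.8] 1.1
pad n 21 z 42.1 mean [631.5 288.4  40.8] [630.  288.6] [27.6 13.7]
```

View pics/side13c.png

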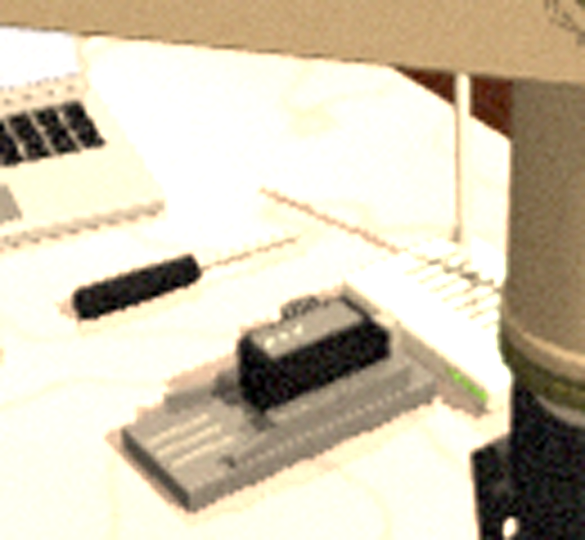

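The side view shows the battery upright and seated in the rail at crop (315,350), with the catch pad up behind it (z 42, against 41.6 before). I'm handing in.

```bash
python3 -c "
from workcell import bot
print(bot.hand_in())"
```

```text
the job is handed in; nothing more can be done
None
```

The battery is off the charger and locked in the router rail, and I handed the job in at about 25.7 s of the 64 s allowed. No verdict was reported.

**What I did:** I pressed the charger pad (about 9.5 N at the peak reading) and the battery sprang out about 18 mm. I gripped it, slid it off, carried it over and set it on the router deck. I then slid it in at no more than about 6 N until it met the hard stop at 12 N.

**Last checks:**
- **Catch holding:** on a light outward tug the battery held 2.6 mm short of the stop, so the catch has it.
- **Battery position:** it sits upright in the rail at about x +27 to +29 mm. Sideways it is about +1 mm from the top view and +2 mm from the side view. The side-view figure is rough because that fit was poor.
- **Catch pad:** it is back at its starting height in both views, within about 0.5 mm.
- **Robot:** the gripper is open and clear of everything.
- **Bystanders:** I saw none out of place in the last top view, but I did not measure them, and the arm partly covered the phone.

**Disagreements:**
- The reported tool height was about 29 mm below the fingertips as the camera saw them. I went by contact force and the camera ranges instead.
- The two cameras differed by 1–2 mm sideways, within the stated calibration.

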